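# Clamp a plaster mould shut in its damp case

### The arm

A 6-joint arm with a two-finger parallel gripper is mounted at the origin on a cart in front of the work surface, level with it; the furniture and walls round the work are solid. World frame = base frame: x ahead of the robot, y to its left, z up, the work surface at z = 0. Lengths are in mm, angles in rad, forces in N, time in s.
With the tool pointing down it reaches from about 275 to 725 mm from the base axis. Payload 15.9 kg.
Tool frame: the origin (TCP) lies on the centre line of the jaws, within the pads' length; the fingertips stand 17 mm ahead of it and the grasp point (between the pads) lies 2 mm behind it (manip.tcp_to_tips is the distance from the TCP to the fingertips, in mm); z points along the fingers, y is the line along which they close (so a half turn about z gives the same grasp; the last joint's range is limited). The gripper opens to 85 mm and grips with 20 to 120 N. Pads are 22 mm wide; open, the fingers measure 114 mm over their backs; the gripper's body (76 mm by 85 mm) begins 54 mm behind the grasp point. The pads swing forward as they close: fully open they stand 13 mm farther back than shut.
Start: joints at [-1.124, 0.213, -0.034, 1.323, 0, 1.571], TCP at [216.033, -450.905, 248.306] pointing down, gripper open.
Joint ranges: [-2.98, 2.98], [-0.74, 1.72], [-1.14, 1.35], [-2.1, 2.04], [-1.57, 1.44], [-3.14, 3.14]. Speed limits (rad/s): [1.89, 1.89, 2.39, 2.57, 3.14, 3.14].

### API

Orientations are given as [roll, pitch, yaw] about the fixed x, y, z axes, in that order (R = Rz(yaw) Ry(pitch) Rx(roll)).
In Python, from station import manip gives the robot as it stands.
- The arm moves only by the shell command python3 -m handwheel 'ROWS' [FORCE]. ROWS is JSON, a list of rows, each a list of 7 numbers: the shift along the world's x, y, z in cm, then the turn, a rotation vector about the world's x, y, z in rad, then the closure in counts, from 0 (fully open) to 255 (shut). In form: [[x, y, z, ax, ay, az, claw], ...]. A call has 1 to 20 rows; each row is the pose to reach, as a shift and turn from the pose commanded when the call began; what a row does not reach only later rows make up. A row lasts 1/8 s, in which the tool goes at most 62.5 mm and 10.7 degrees, less where a joint would pass 70% of its speed; a pose out of reach is approached as far as the arm can. A call with a gripper value outside its range is refused whole. The fingers move at their own pace and stop on an object; FORCE is the grip in N (left out, the last holds). Time passes only in rows, so rows that repeat a pose let the fingers close. It gives the time, the measured TCP pose, the force, the opening and the grip force at its end, in the units of the state.
- manip.observe(): the state, without advancing time (a new reading comes with each control period).
- manip.get_image(name): name is "scene" or "side" or "wrist"; returns a dict with "frame" (480x640x3 uint8, red, green, blue), "fx", "fy", "cx", "cy" (pixels), "rvec" (rotation vector, rad) and "tvec" (3), from world to camera coordinates, as OpenCV has them; the wrist camera has in their place "tool_from_camera" (4x4, takes a point from camera to tool coordinates, whose origin is the TCP and whose axes are the flange's). Camera axes: x right, y down, z forward; pixel columns grow to the right and rows downward; lengths in mm; the calibration is good to about 2 mm. A picture is of the moment at which its call begins: read the wrist's pose just before it. There is no depth.
- manip.finish_job(): hands the job in; it is judged then, once.
The state is a dict: "time_s": time; "joint_pos": joint angles; "dq": joint speeds; "tau": joint torques, N m; "eef_pos": TCP position; "tool_rot": TCP orientation; "contact_force": force on the tool from outside, world axes, zero at the start; "moment": the same for the moment, N m; "gripper_width": finger opening in mm; "gripper_force": force on a finger pad.
Only numpy, scipy, OpenCV 4.12 (cv2) and the standard library are available. Lean on these libraries where they do the work, as an engineer would, in place of code of your own. Each camera call takes 0.05 s, during which the arm holds its last target. There are 200 camera calls.

### The job

Open the wooden case's lid until it rests on its stop. Then pump the trigger of the ratchet clamp inside (squeeze it toward its handle post, let it out, squeeze again) until the jaw has shut the two plaster mould halves against the end stop and its spring plunger is pressed about half way in; never press the plunger all the way in, for that would crush the plaster. Finish while still holding the trigger squeezed, so that the press is kept up, and leave the things around the case where they are.

Things in the scene. Friction and masses are not known exactly. Their poses are not given: they have to be found in the camera images.
- case: plywood damp case fixed to the worktop, 160 (x) x 344 (y) x 115 mm tall, walls 8 mm, inner floor at 10 mm. Origin under its centre at worktop height; x points from the grab-bar side to the hinge side, z up, y along its length: in it, from -y to +y, stand trigger, handle post, jaw with plunger, near and far mould half, wooden end stop (face at y = +133 mm), all centred on x = 0. The clamp pushes along +y
- lid_hinge (a point): middle of the lid's hinge line, which runs along the case's y; in case coordinates (80, 0, 115) mm
- lid_bar (a point): centre of the lid's grab bar: level steel bar, 40 mm long along the case's y (can be pinched end to end and then turns between the fingers), 14 mm thick, on a 14 mm wide neck in its middle; 27 mm in front of the lid's front edge, 34 mm in front of the case wall. 194 mm from the hinge line, 6 mm above the lid's underside plane, in which the hinge line lies
- case_lid (a joint): lid angle in rad: 0 shut, grows as it opens; 1.75 is its stop (leaning a little back past upright). Past upright (1.6) it falls on to the stop by itself; below that it falls shut. The lid weighs about 0.25 kg
- clamp_trigger (a joint): trigger angle in rad: 0 let out, 0.30 fully squeezed (stop). It hinges 60 mm below trigger_grip and swings toward the post (+y). A spring returns it (3 to 4.5 N at trigger_grip). A rad of squeeze drives the jaw 60 mm (18 mm a full stroke; 1 mm of squeeze at trigger_grip is about 1 mm of jaw), but after each return up to 6 mm is lost until the pawl meets the next tooth (6 mm pitch)
- trigger_grip (a point): middle of the trigger lever, a black upright bar 22 mm wide (case x), 12 mm thick, its top 103 mm above the worktop; this point, about 84 mm above the worktop, moves with it. Outer face 6 mm from it toward -y. Over trigger and post together it measures about 50 mm (let out) to 32 mm (squeezed) along the case's y at 85 mm height
- handle_post (a point): fixed black handle post beside the trigger, 24 mm (case x) x 12 mm (case y), top 105 mm above the worktop; this point is on its centre line at 85 mm height; the face to squeeze against is 6 mm from it toward +y. Apart from trigger and post nothing in the open case but its walls is higher than 61 mm above the worktop
- clamp_jaw (a joint): jaw position in m, grows as the jaw moves toward the mould (+y). A 3 N brake keeps it where it is when the trigger is let out, but not against more than 3 N: the full press stays only while the trigger is held squeezed
- jaw_face (a point): front face of the jaw block, on the clamp's axis 30 mm above the worktop
- plunger_pad (a point): front face of the plunger's rubber pad (44 x 34 mm, 6 mm thick) that meets the near mould half, on the clamp's axis; 20 mm in front of jaw_face when the spring is free, 6 mm when it is fully in
- clamp_plunger (a joint): how far the spring plunger is pressed into the jaw, in m: 0 free, 0.014 fully in. It starts to move at 4 N and takes 0.7 N more each mm
- mould_near_center (a point): near plaster mould half, 64 (case x) x 40 (case y) x 50 mm tall, about 0.25 kg, loose between two low rails; point at its centre, 25 mm above its foot
- mould_far_center (a point): far plaster mould half, same size, next to the end stop, loose; point at its centre, 25 mm above its foot
- mould_near: the near mould half (origin under its centre)
- mould_far: the far mould half (origin under its centre)
- brush: bystander: scrub brush, 155 mm, left of the case
- spray: bystander: small blue-topped spray bottle, 158 mm tall
- lone_tub: bystander: lidded tub, 87 mm wide
- soap: bystander: dish soap bottle, 241 mm tall, behind the case
- bowl: bystander: small bowl, 105 mm wide
- loop: bystander: loop trimming tool lying in front of the case, 206 mm long, 12 mm thick

How it is judged (in metres and radians):
On the way, in this order (a step that is already met when the one before it is completed fails the run):
1. the lid is open on its stop (value of joint case_lid above 1.7 rad), for 0.2 s.
2. the trigger has been squeezed (value of joint clamp_trigger above 0.12 rad).
3. the trigger has been let out again (value of joint clamp_trigger below 0.06 rad).
At the end, for the whole second after the job is handed in: Lid on its stop (over 1.70 rad); mould halves upright, shut against the end stop (within 3 mm), pressed with over 3.5 N; plunger in by 3 to 11 of its 14 mm; trigger over 0.03 rad, held with over 2 N by the fingers, all through the last second (value of joint case_lid above 1.7 rad and value of joint clamp_plunger between 0.003 and 0.011 m and contact force between mould_near and mould_far above 3.5 N and y of mould_far_center in the frame of case above 0.11 m and y of mould_near_center in the frame of case above 0.07 m and angle between each of mould_near, mould_far's own z axis and vertical below 0.1 rad and contact force between the fingers and clamp_trigger above 2 N and value of joint clamp_trigger above 0.03 rad); the arm keeps its last pose, push and grip.
It fails at once if the plunger is pressed all the way in (over 12.8 of 14 mm): the plaster is crushed (value of joint clamp_plunger above 0.0128 m).
It fails at once if a thing standing or lying round the case is moved more than 30 mm (distance of any of brush, spray, lone_tub, soap, bowl, loop from where it was at the start of the episode above 0.03 m).
It also fails if it takes over 54 s, if anything falls off the work surface, if the arm or the gripper's body presses on something with over 40 N, if the wrist force passes 120 N, or if a joint passes its speed limit or range.

## Working session

There is one attempt and no reset: what is moved stays moved. The work goes in short steps, Python scripts to look and compute and a shell command to move; the robot and the scene stay as the last step left them, time stands still between calls to the robot, and variables do not carry over. Pictures are saved under pics/ and viewed, at most 10 in all, crops included, and the job is handed in when it is done.

```bash
ls; mkdir -p pics; cat > h.py <<'E'
import numpy as np,cv2
from station import manip
def cam(n,save=None):
    d=manip.get_image(n)
    if save: cv2.imwrite('pics/'+save,cv2.cvtColor(d['frame'],cv2.COLOR_RGB2BGR))
    return d
def ray(d,u,v):
    R=cv2.Rodrigues(np.array(d['rvec'],float))[0];t=np.array(d['tvec'],float).ravel()
    c=-R.T@t; r=R.T@np.array([(u-d['cx'])/d['fx'],(v-d['cy'])/d['fy'],1]);return c,r
def plane(d,u,v,z):
    c,r=ray(d,u,v);return c+r*(z-c[2])/r[2]
def proj(d,P):
    K=np.array([[d['fx'],0,d['cx']],[0,d['fy'],d['cy']],[0,0,1.]])
    return cv2.projectPoints(np.array(P,float).reshape(-1,1,3),np.array(d['rvec'],float),np.array(d['tvec'],float),K,None)[0].reshape(-1,2)
E
python3 - <<'E'
from h import *
import pickle
s=cam('scene','scene0.png');t=cam('side','side0.png')
pickle.dump((s,t),open('c.pkl','wb'))
print(manip.observe())
for d in(s,t):
    print(d['fx'],ray(d,320,240))
E
```

```text
pics
{'time_s': 0.1, 'joint_pos': array([-1.12402519e+00,  2.13262690e-01, -3.49619277e-02,  1.32348609e+00,
       -2.06392904e-05,  1.57083362e+00]), 'dq': array([ 4.16459228e-04,  7.00098419e-05,  2.01227966e-03, -2.97811762e-04,
        9.16002711e-04,  9.78722154e-04]), 'tau': array([-7.06023147e-04, -6.87252116e+01,  4.87804055e+01,  1.22885554e-02,
       -4.98199540e-06,  2.60290967e-06]), 'eef_pos': array([ 215.90524547, -450.68161093,  247.90141059]), 'tool_rot': array([-3.14067828e+00,  2.06733778e-05,  4.46733870e-01]), 'contact_force': array([0.25224139, 0.40509476, 0.06109249]), 'moment': array([-0.04102415,  0.03634955,  0.02611153]), 'gripper_force': 0.0, 'gripper_width': 85.4812559099327}
506.5933904115289 (array([179.61435812, 808.60952263, 939.30592961]), array([ 0.36058751, -0.48190372, -0.79885188]))
442.30891867302586 (array([ 61.40594922, 397.46894124, 797.38946874]), array([ 0.57834699, -0.11935936, -0.80716317]))
```

View pics/scene0.png

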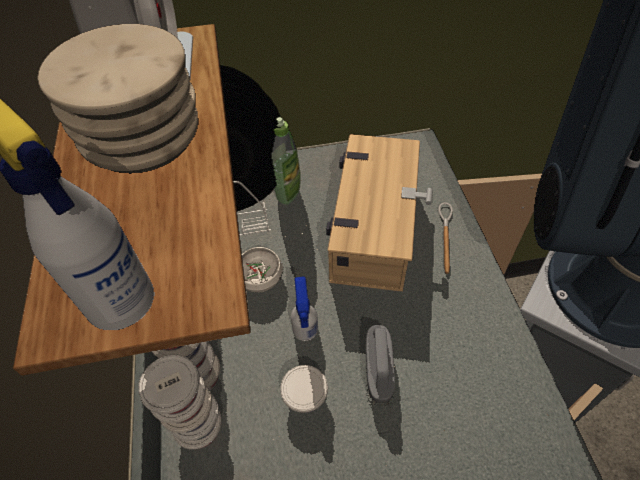

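View pics/side0.png

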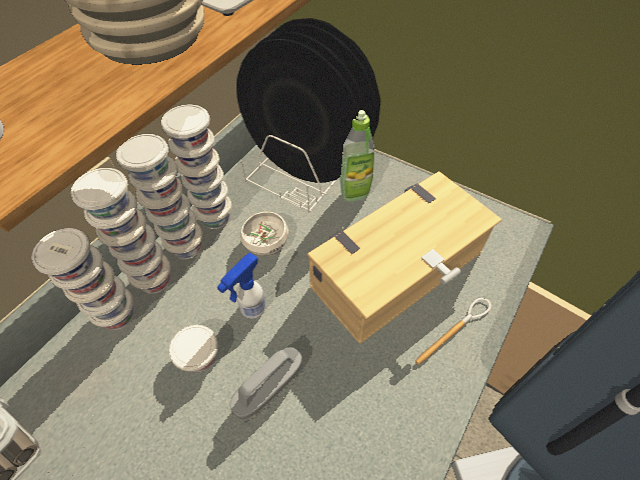

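The scene image shows the shut case at about (375,200), with the bar at (420,194), the loop tool at (446,235) and the brush at (379,362). In the side image the case spans (309..500, 175..335) and the bar is at (445,267). I'll enlarge both for the corners.

```bash
python3 - <<'E'
from h import *
import pickle
s,t=pickle.load(open('c.pkl','rb'))
a=cv2.resize(s['frame'][125:295,320:460],None,fx=3.4,fy=3.4,interpolation=cv2.INTER_CUBIC)
b=cv2.resize(t['frame'][165:345,300:510],None,fx=3.2,fy=3.2,interpolation=cv2.INTER_CUBIC)
cv2.imwrite('pics/a.png',cv2.cvtColor(a,cv2.COLOR_RGB2BGR));cv2.imwrite('pics/b.png',cv2.cvtColor(b,cv2.COLOR_RGB2BGR))
E
```

```text
(no output)
```

View pics/a.png

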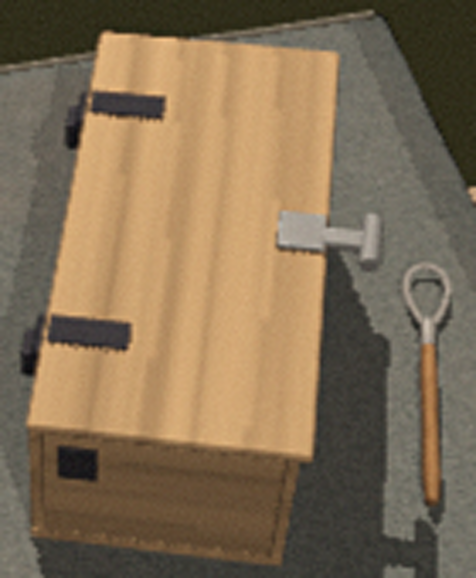

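View pics/b.png

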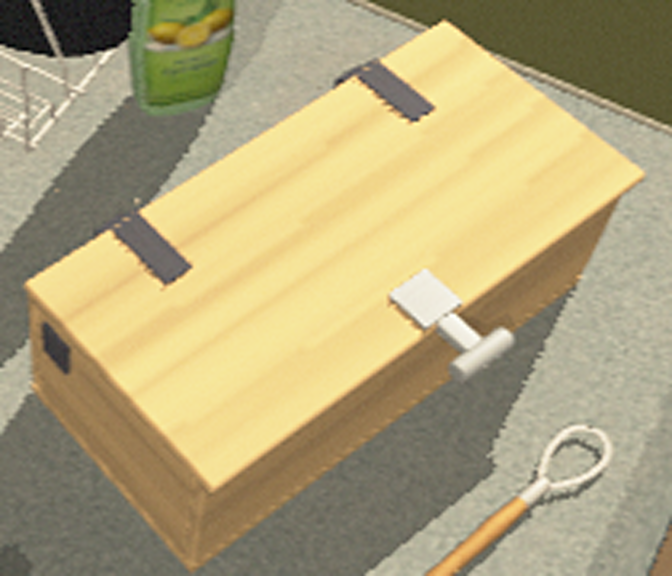

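```bash
python3 - <<'E'
from h import *
import pickle
s,t=pickle.load(open('c.pkl','rb'))
A=np.array([(103,33),(337,53),(311,460),(29,428),(370,240),(371,217),(369,264)])/3.4+[320,125]
B=np.array([(445,20),(644,175),(212,490),(26,287),(483,354),(508,337),(458,372)])/3.2+[300,165]
P=[]
for a,b in zip(A,B):
    c1,r1=ray(s,*a);c2,r2=ray(t,*b)
    k=np.linalg.lstsq(np.c_[r1,-r2],c2-c1,rcond=None)[0]
    p,q=c1+k[0]*r1,c2+k[1]*r2;P.append((p+q)/2);print(P[-1].round(1),np.linalg.norm(p-q).round(1))
P=np.array(P)
for i,j in((0,1),(1,2),(2,3),(3,0),(5,6)):
    d=P[j]-P[i];print(i,j,np.linalg.norm(d).round(1),np.degrees(np.arctan2(d[1],d[0])).round(2))
# loop points, on table
for u in((430,290),(440,270),(432,500),(430,330)): print('loop',plane(s,u[0]/3.4+320,u[1]/3.4+125,6).round(0))
print('brush',plane(s,379,362,20),'soap',plane(s,290,195,50),'spray',plane(s,305,325,30))
E
```

```text
[668.4  12.  118.8] 1.5
[520.2 -60.1 116.3] 0.5
[372.  255.6 117. ] 0.5
[521.2 325.5 116.5] 0.3
[421.   84.2 116.2] 0.5
[429.5  65.4 115.1] 1.3
[412.6 102.4 116.2] 0.2
0 1 164.8 -154.06
1 2 348.7 115.16
2 3 164.8 25.12
3 0 346.4 -64.85
5 6 40.7 114.6
loop [397.   6.   6.]
loop [399. -14.   6.]
loop [318. 166.   6.]
loop [381.  39.   6.]
brush [334.18767838 434.05109144  20.        ] soap [715.40191541 201.106657    50.        ] spray [495.30529866 451.54246536  30.        ]
```

```bash
python3 -m handwheel '[[20.5,53.6,-5,0,0,0,0],[20.5,53.6,-5,0,0,0,0],[20.5,53.6,-5,0,0,0,0],[20.5,53.6,-5,0,0,0,0],[20.5,53.6,-5,0,0,0,0],[20.5,53.6,-5,0,0,0,0],[20.5,53.6,-5,0,0,0,0],[20.5,53.6,-5,0,0,0,0],[20.5,53.6,-5,0,0,0,0],[20.5,53.6,-5,0,0,0,0],[20.5,53.6,-5,0,0,0,0],[20.5,53.6,-5,0,0,0,0],[20.5,53.6,-5,0,0,0,0],[20.5,53.6,-5,0,0,0,0]]' 40; python3 - <<'E'
from h import *
o=manip.observe();print(o['joint_pos'])
cam('wrist','w1.png')
d=manip.get_image('wrist');print(np.array(d['tool_from_camera']).round(3).tolist(),d['fx'],d['cx'],d['cy'])
E
```

```text
time_s: 1.85
eef_pos: [421.0, 84.3, 198.5]
tool_rot: [3.141, -0.0, 0.445]
contact_force: [0.2, -0.7, -0.3]
gripper_width: 85.4
gripper_force: 0.0
[ 1.97666705e-01  8.47143039e-02 -3.12587054e-01  1.17310244e+00
 -5.55310293e-05  2.89391771e+00]
[[-0.001, -0.959, -0.284, 72.85], [1.0, -0.0, -0.001, -1.11], [0.001, -0.284, 0.959, -125.602], [0.0, 0.0, 0.0, 1.0]] 432.60874614743375 324.35015364843525 243.61667713360282
```

View pics/w1.png

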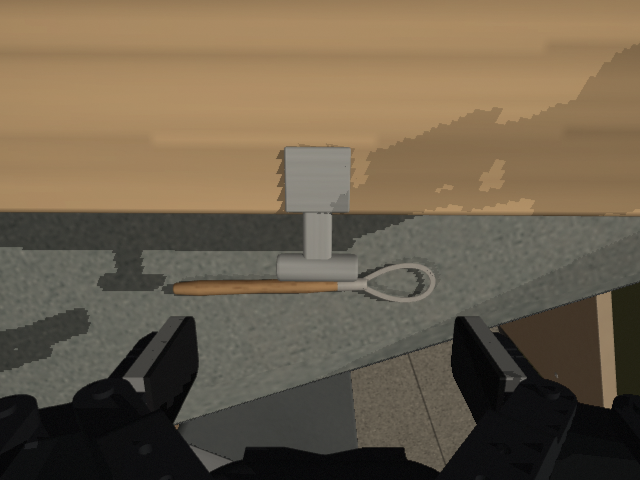

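Wrist view: the bar runs from (277,267) to (357,267), centred between the fingers and level. Next I'll work out its position.

```bash
cat >> h.py <<'E'
from scipy.spatial.transform import Rotation as Rt
def wray(d,u,v,o):
    T=np.array(d['tool_from_camera']);R=Rt.from_euler('xyz',o['tool_rot']).as_matrix()
    c=np.array(o['eef_pos'])+R@T[:3,3]
    return c,R@T[:3,:3]@np.array([(u-d['cx'])/d['fx'],(v-d['cy'])/d['fy'],1])
def wplane(d,u,v,o,z):
    c,r=wray(d,u,v,o);return c+r*(z-c[2])/r[2]
E
python3 - <<'E'
from h import *
o=manip.observe();d=manip.get_image('wrist')
for z in(116,121):
  print([wplane(d,*p,o,z).round(1).tolist() for p in((277,267),(357,267),(317,267))])
E
```

```text
[[409.0, 107.1, 116.0], [426.6, 70.4, 116.0], [417.8, 88.7, 116.0]]
[[410.9, 107.4, 121.0], [428.0, 71.5, 121.0], [419.4, 89.4, 121.0]]
```

```bash
python3 -m handwheel '[[-0.1,0.2,-4,0,0,0,0],[-0.1,0.2,-7.6,0,0,0,0],[-0.1,0.2,-7.6,0,0,0,0],[-0.1,0.2,-7.6,0,0,0,255],[-0.1,0.2,-7.6,0,0,0,255],[-0.1,0.2,-7.6,0,0,0,255],[-0.1,0.2,-7.6,0,0,0,255],[-0.1,0.2,-7.6,0,0,0,255],[-0.1,0.2,-7.6,0,0,0,255]]' 30
```

```text
time_s: 3.12
eef_pos: [420.4, 88.0, 123.7]
tool_rot: [-3.14, -0.002, 0.447]
contact_force: [-5.6, 6.5, 13.8]
gripper_width: 39.3
gripper_force: 29.7
```

```bash
python3 - <<'E'
import numpy as np
for t in np.arange(.1,1.75,.1):
    dx=194*(1-np.cos(t))+6*np.sin(t);dz=194*np.sin(t)-6*(1-np.cos(t));print('%.1f,%.1f,%.1f'%(dx*.0906,dx*.0424,dz/10),end=' ')
E
```

```text
0.1,0.1,1.9 0.5,0.2,3.8 0.9,0.4,5.7 1.6,0.7,7.5 2.4,1.1,9.2 3.4,1.6,10.8 4.5,2.1,12.4 5.7,2.7,13.7 7.1,3.3,15.0 8.5,4.0,16.0 10.1,4.7,17.0 11.7,5.5,17.7 13.4,6.3,18.3 15.1,7.1,18.6 16.9,7.9,18.8 18.6,8.7,18.8 20.4,9.5,18.6
```

```bash
python3 -m handwheel '[[0.1,0.1,1.9,0,0,0,255],[0.5,0.2,3.8,0,0,0,255],[0.9,0.4,5.7,0,0,0,255],[1.6,0.7,7.5,0,0,0,255],[2.4,1.1,9.2,0,0,0,255],[3.4,1.6,10.8,0,0,0,255],[4.5,2.1,12.4,0,0,0,255]]' 30
```

```text
time_s: 4.0
eef_pos: [465.0, 109.0, 247.2]
tool_rot: [-3.14, -0.001, 0.447]
contact_force: [4.3, 9.5, -10.9]
gripper_width: 39.2
gripper_force: 31.3
```

```bash
python3 -m handwheel '[[1.2,0.6,1.3,0,0,0,255],[2.6,1.2,2.6,0,0,0,255],[4.0,1.9,3.6,0,0,0,255],[5.6,2.6,4.6,0,0,0,255],[7.2,3.4,5.3,0,0,0,255],[8.9,4.2,5.9,0,0,0,255],[10.6,5.0,6.2,0,0,0,255],[12.4,5.8,6.4,0,0,0,255],[14.1,6.6,6.4,0,0,0,255],[15.9,7.4,6.2,0,0,0,255],[15.9,7.4,6.2,0,0,0,255]]' 30
```

```text
time_s: 5.38
eef_pos: [624.6, 183.8, 308.8]
tool_rot: [-3.14, -0.002, 0.448]
contact_force: [-5.3, 9.4, 2.3]
gripper_width: 39.2
gripper_force: 31.3
```

```bash
python3 -m handwheel '[[0,0,0,0,0,0,0],[0,0,0,0,0,0,0],[0,0,0,0,0,0,0],[0,0,0,0,0,0,0],[0,0,4,0,0,0,0],[0,0,8,0,0,0,0],[-4,-4,8,0,0,0,0],[-8,-10,8,0,0,0,0],[-8,-16,4,0,0,0,0],[-8,-16,0,0,0,0,0],[-8,-16,0,0,0,0,0]]' && python3 - <<'E'
from h import *
import pickle
o=manip.observe()
s=cam('scene','s2.png');t=cam('side');w=cam('wrist')
pickle.dump((s,t,w,o),open('c2.pkl','wb'))
a=cv2.resize(s['frame'][100:300,290:440],(450,600),interpolation=cv2.INTER_CUBIC)
b=cv2.resize(t['frame'][120:350,300:510],(548,600),interpolation=cv2.INTER_CUBIC)
cv2.imwrite('pics/a2.png',a[:,:,::-1]);cv2.imwrite('pics/b2.png',b[:,:,::-1]);cv2.imwrite('pics/w2.png',w['frame'][:,:,::-1])
E
```

```text
time_s: 6.75
eef_pos: [539.9, 20.1, 303.4]
tool_rot: [-3.138, 0.01, 0.444]
contact_force: [-0.6, 0.1, 0.6]
gripper_width: 85.5
gripper_force: 0.0
```

View pics/b2.png

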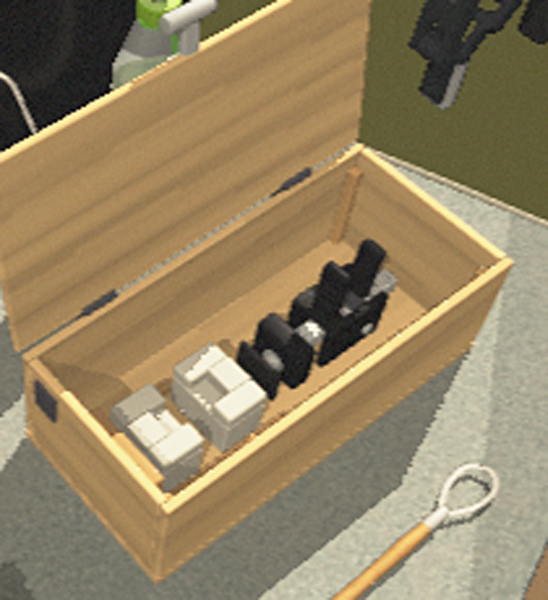

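View pics/w2.png

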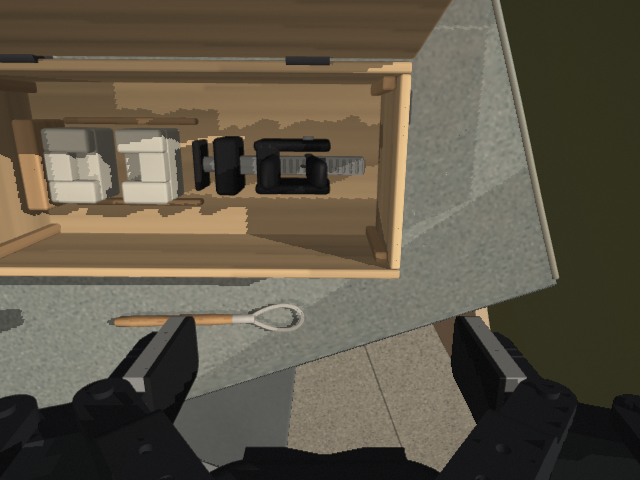

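The side view shows the lid standing open, with the trigger top at (371,246) and the post top at (336,268) in the crop. The wrist view shows trigger and post as the black frame at (255–330, 140–193), the plunger pad at (200,165), the jaw at (229,165), and the moulds at (148,165) and (75,165) with a gap between them.

```bash
cat >> h.py <<'E'
def tocase(p,org=(523.6,134.7),a=.438):
    d=np.array(p[:2])-org;c,s=np.cos(a),np.sin(a);return np.array([c*d[0]+s*d[1],-s*d[0]+c*d[1],p[2]]).round(1)
E
python3 - <<'E'
from h import *
import pickle
s,t,w,o=pickle.load(open('c2.pkl','rb'))
for n,p,z in(('trig',(371,246),103),('post',(336,268),105),('cornR',(511,263),115),('cornF',(163,508),115),('cornB',(365,148),115)):
    q=(300+p[0]/2.609,120+p[1]/2.609);P=plane(t,*q,z);print(n,P.round(1),tocase(P))
print('wrist')
for n,p,z in(('trigtop',(317,178),103),('posttop',(268,178),105),('cR',(402,274),115),('cB',(411,64),115),('padface',(194,165),47),('padback',(206,165),47),('jawface',(215,165),60),('near-',(180,165),60),('near+',(119,165),60),('far-',(112,165),60),('far+',(43,165),60)):
    P=wplane(w,*p,o,z);print(n,P.round(1),tocase(P))
a=cv2.resize(w['frame'][120:210,180:420],(800,300),interpolation=cv2.INTER_CUBIC)
b=cv2.resize(t['frame'][200:300,360:480],(360,300),interpolation=cv2.INTER_CUBIC)
a=np.vstack([np.clip(a*2.2,0,255),np.pad(np.clip(b*2.2,0,255),((0,0),(0,440),(0,0)))])
cv2.imwrite('pics/z.png',a[:,:,::-1])
E
```

```text
trig [567.8  40.4 103. ] [   0.  -104.1  103. ]
post [551.8  75.3 105. ] [  0.3 -65.8 105. ]
cornR [520.5 -49.2 115. ] [ -80.8 -165.3  115. ]
cornF [380.6 259.6 115. ] [-76.5 173.7 115. ]
cornB [657.   13.4 115. ] [  69.4 -166.4  115. ]
wrist
trigtop [560.   38.3 103. ] [  -8.  -102.7  103. ]
posttop [544.5  71.4 105. ] [ -7.9 -66.2 105. ]
cR [522.8 -52.1 115. ] [ -80.  -168.8  115. ]
cB [658.1  14.3 115. ] [  70.7 -166.1  115. ]
padface [516.  137.8  47. ] [-5.6  6.  47. ]
padback [520.5 128.3  47. ] [-5.5 -4.5 47. ]
jawface [526.7 118.8  60. ] [ -3.9 -15.7  60. ]
near- [514.  145.6  60. ] [-4.1 13.9 60. ]
near+ [491.8 192.2  60. ] [-4.4 65.6 60. ]
far- [489.3 197.6  60. ] [-4.4 71.5 60. ]
far+ [464.1 250.4  60. ] [ -4.8 130.   60. ][ WARN:0@0.210] global loadsave.cpp:1063 imwrite_ Unsupported depth image for selected encoder is fallbacked to CV_8U.
```

View pics/z.png

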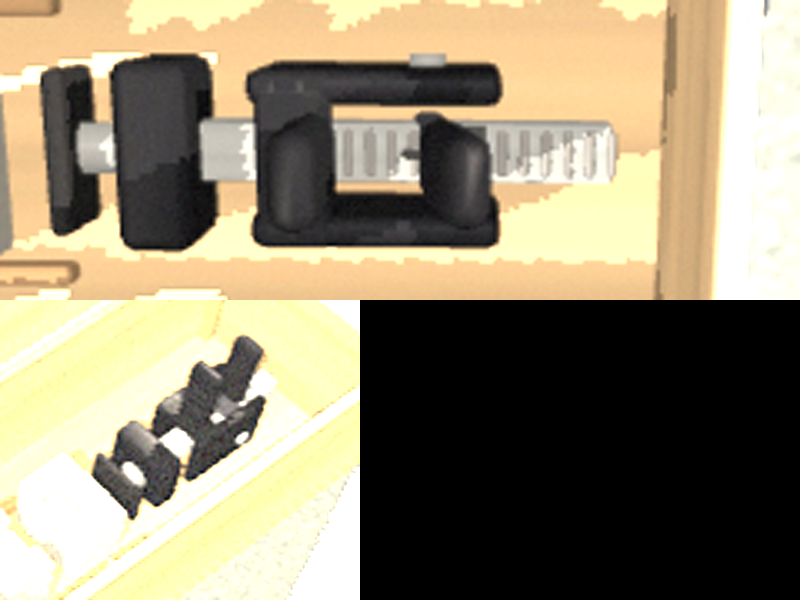

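```bash
python3 -m handwheel '[[0.9,4.5,-4,0,0,0,0],[0.9,4.5,-10,0,0,0,0],[0.9,4.5,-14,0,0,0,0],[0.9,4.5,-16,0,0,0,0],[0.9,4.5,-16,0,0,0,0],[0.9,4.5,-16,0,0,0,0]]' && python3 - <<'E'
from h import *
w=cam('wrist','w3.png')
E
```

```text
time_s: 7.65
eef_pos: [554.8, 67.8, 150.4]
tool_rot: [3.141, -0.003, 0.447]
contact_force: [-0.6, -0.2, 0.2]
gripper_width: 85.5
gripper_force: 0.0
```

View pics/w3.png

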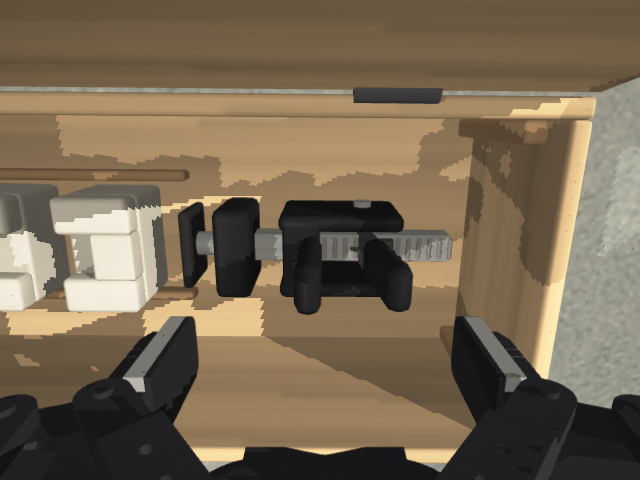

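The wrist view shows the post top at about (308,292) and the trigger top at (397,290). The fingers straddle both, with the outer finger clear of the wall.

```bash
python3 - <<'E'
from h import *
o=manip.observe();w=manip.get_image('wrist')
for n,p,z in(('trig',(397,290),103),('post',(308,292),105),('trig outer',(411,290),103),('padface',(181,245),47),('padfront bottomside',(181,283),30),('jawtop front',(215,205),60),('jaw top back',(255,200),60),('near-',(158,250),60),('near+',(55,210),60),('near foot-',(163,300),12)):
    P=wplane(w,*p,o,z);print(n,P.round(1),tocase(P))
E
```

```text
trig [568.5  41.  103. ] [   0.9 -103.9  103. ]
post [551.9  75.4 105. ] [  0.5 -65.6 105. ]
trig outer [571.1  35.6 103. ] [   0.9 -109.9  103. ]
padface [524.  142.2  47. ] [ 3.6  6.6 47. ]
padfront bottomside [494.2 136.9  30. ] [-25.7  14.5  30. ]
jawtop front [556.8 131.6  60. ] [ 28.8 -16.9  60. ]
jaw top back [568.  114.3  60. ] [ 31.5 -37.3  60. ]
near- [521.7 149.7  60. ] [ 4.6 14.4 60. ]
near+ [519.2 204.1  60. ] [25.5 64.7 60. ]
near foot- [468.6 146.1  12. ] [-45.   33.7  12. ]
```

```bash
python3 -m handwheel '[[0,0,-3,0,0,0,0],[0,0,-5,0,0,0,0],[0,0,-6.6,0,0,0,0],[0,0,-6.6,0,0,0,0],[0,0,-6.6,0,0,0,0]]'; python3 -m handwheel '[[-0.08,0.18,-0.0,0,0,0,0],[-0.17,0.36,0,0,0,0,0],[-0.25,0.54,0,0,0,0,0],[-0.25,0.54,0,0,0,0,0]]'
```

```text
time_s: 8.38
eef_pos: [553.6, 67.2, 83.2]
tool_rot: [3.141, -0.001, 0.447]
contact_force: [0.1, 0.2, -0.2]
gripper_width: 84.9
gripper_force: 0.0
time_s: 8.88
eef_pos: [550.7, 72.6, 82.5]
tool_rot: [3.141, -0.0, 0.447]
contact_force: [0.9, -2.0, 0.5]
gripper_width: 85.5
gripper_force: 1.1
```

```bash
python3 -m handwheel '[[-0.13,0.27,0,0,0,0,0],[-0.25,0.54,0,0,0,0,0],[-0.38,0.81,0,0,0,0,0],[-0.51,1.09,0,0,0,0,0],[-0.66,1.40,0,0,0,0,0],[-0.66,1.40,0,0,0,0,0]]'; python3 - <<'E'
from h import *
import pickle
o=manip.observe();w=cam('wrist','w4.png');t=cam('side','t4.png');s=cam('scene','s4.png')
a=cv2.resize(w['frame'][140:330,0:470],(752,304),interpolation=cv2.INTER_CUBIC)
b=cv2.resize(t['frame'][200:330,330:480],(340,295),interpolation=cv2.INTER_CUBIC)
c=cv2.resize(s['frame'][120:300,330:470],(230,295),interpolation=cv2.INTER_CUBIC)
r=np.zeros((600,800,3),np.uint8);r[:304,:752]=a;r[304:599,:340]=b;r[304:599,350:580]=c
cv2.imwrite('pics/m4.png',np.clip(r.astype(float)*1.5,0,255).astype(np.uint8)[:,:,::-1])
E
```

```text
time_s: 9.62
eef_pos: [544.4, 86.1, 82.8]
tool_rot: [3.14, -0.001, 0.446]
contact_force: [2.8, -7.4, 6.2]
gripper_width: 85.3
gripper_force: 3.7
```

View pics/m4.png

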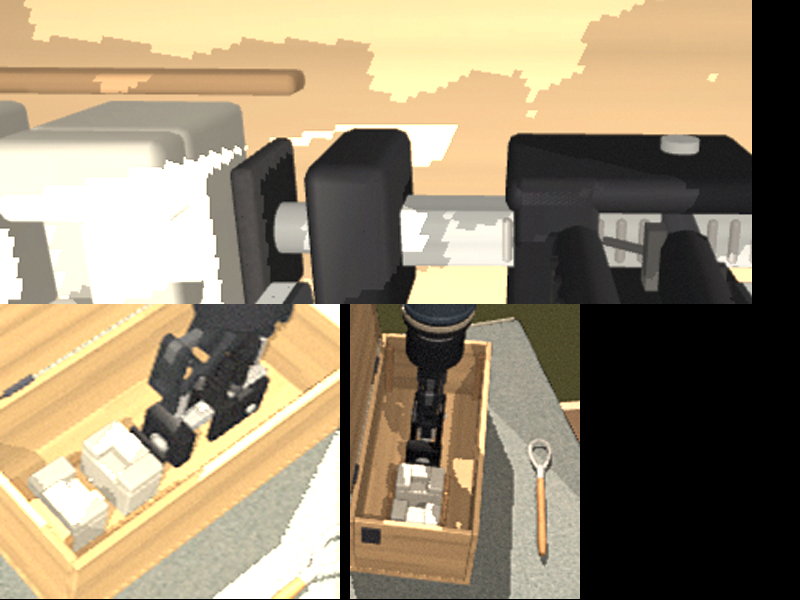

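The clamp works: pad and jaw moved toward the near mould at about 8 N of push. I'll keep pumping, reading the force along each stroke.

```bash
f(){ grep -E 'eef|contact' ; }
python3 -m handwheel '[[0.2,-0.45,0,0,0,0,0],[0.45,-0.95,0,0,0,0,0],[0.66,-1.40,0,0,0,0,0],[0.66,-1.40,0,0,0,0,0]]'|f
python3 -m handwheel '[[-0.13,0.27,0,0,0,0,0],[-0.25,0.54,0,0,0,0,0]]'|f
python3 -m handwheel '[[-0.13,0.27,0,0,0,0,0],[-0.13,0.27,0,0,0,0,0]]'|f
python3 -m handwheel '[[-0.13,0.27,0,0,0,0,0],[-0.13,0.27,0,0,0,0,0]]'|f
python3 -m handwheel '[[-0.13,0.27,0,0,0,0,0],[-0.15,0.32,0,0,0,0,0],[-0.15,0.32,0,0,0,0,0]]'|f
```

```text
eef_pos: [550.4, 72.1, 82.1]
contact_force: [1.0, -2.6, -1.3]
eef_pos: [548.1, 77.8, 82.5]
contact_force: [1.7, -6.9, 3.3]
eef_pos: [546.8, 80.7, 82.6]
contact_force: [1.6, -6.0, 2.6]
eef_pos: [545.7, 83.1, 82.8]
contact_force: [1.5, -6.8, 3.7]
eef_pos: [544.4, 86.0, 82.8]
contact_force: [2.7, -8.3, 6.0]
```

```bash
f(){ grep -E 'eef|contact' ; }
python3 -m handwheel '[[0.2,-0.45,0,0,0,0,0],[0.45,-0.95,0,0,0,0,0],[0.70,-1.50,0,0,0,0,0],[0.70,-1.50,0,0,0,0,0]]'|f
python3 -m handwheel '[[-0.17,0.37,0,0,0,0,0],[-0.29,0.64,0,0,0,0,0]]'|f
python3 -m handwheel '[[-0.13,0.27,0,0,0,0,0],[-0.13,0.27,0,0,0,0,0]]'|f
python3 -m handwheel '[[-0.13,0.27,0,0,0,0,0],[-0.13,0.27,0,0,0,0,0]]'|f
python3 -m handwheel '[[-0.13,0.27,0,0,0,0,0],[-0.15,0.32,0,0,0,0,0],[-0.15,0.32,0,0,0,0,0]]'|f
python3 - <<'E'
from h import *
import pickle
o=manip.observe();pickle.dump((o,manip.get_image('wrist'),manip.get_image('side'),manip.get_image('scene')),open('c5.pkl','wb'));print(o['time_s'])
E
```

```text
eef_pos: [551.0, 71.1, 82.1]
contact_force: [1.5, -2.9, -0.4]
eef_pos: [548.2, 77.7, 82.7]
contact_force: [0.5, -6.7, 4.6]
eef_pos: [547.0, 80.6, 82.7]
contact_force: [2.0, -5.5, 4.1]
eef_pos: [545.9, 83.0, 82.8]
contact_force: [2.6, -8.7, 5.9]
eef_pos: [544.5, 86.0, 82.9]
contact_force: [2.2, -9.1, 6.7]
13.025
```

```bash
f(){ grep -E 'eef|contact' ; }
python3 -m handwheel '[[0.2,-0.45,0,0,0,0,0],[0.45,-0.95,0,0,0,0,0],[0.70,-1.50,0,0,0,0,0],[0.85,-1.82,0,0,0,0,0],[0.85,-1.82,0,0,0,0,0]]'|f
python3 -m handwheel '[[-0.17,0.36,0,0,0,0,0],[-0.17,0.36,0,0,0,0,0]]'|f
python3 -m handwheel '[[-0.15,0.32,0,0,0,0,0],[-0.27,0.60,0,0,0,0,0]]'|f
python3 -m handwheel '[[-0.13,0.27,0,0,0,0,0],[-0.13,0.27,0,0,0,0,0]]'|f
python3 -m handwheel '[[-0.13,0.27,0,0,0,0,0],[-0.13,0.27,0,0,0,0,0]]'|f
```

```text
eef_pos: [552.4, 68.2, 82.2]
contact_force: [0.0, -0.2, 0.9]
eef_pos: [550.6, 72.2, 82.4]
contact_force: [0.3, -3.1, 0.2]
eef_pos: [548.4, 77.6, 82.7]
contact_force: [2.6, -7.2, 4.4]
eef_pos: [547.1, 80.5, 82.7]
contact_force: [2.7, -5.5, 4.4]
eef_pos: [546.0, 82.8, 82.8]
contact_force: [3.7, -8.8, 3.8]
```

```bash
f(){ grep -E 'eef|contact' ; }
python3 -m handwheel '[[-0.07,0.14,0,0,0,0,0],[-0.07,0.14,0,0,0,0,0]]'|f
python3 -m handwheel '[[-0.07,0.14,0,0,0,0,0],[-0.07,0.14,0,0,0,0,0]]'|f
python3 - <<'E'
from h import *
import pickle
o=manip.observe();w=manip.get_image('wrist');pickle.dump((o,w,manip.get_image('side'),manip.get_image('scene')),open('c6.pkl','wb'));print(o['time_s'])
# dark/bright profile along clamp axis (z~33, case x=-5..5) in wrist image, sampled at case y
def caseP(x,y,z):
    c,s=np.cos(.438),np.sin(.438);return np.array([523.6+c*x-s*y,134.7+s*x+c*y,z])
for f in('c5.pkl','c6.pkl'):
    o,w,t,s=pickle.load(open(f,'rb'))
    for nm,d,x,z in(('wrist',w,12,47),('side',t,-22,45),('scene',s,0,60)):
        row=[]
        for y in range(-20,136,3):
            P=caseP(x,y,z)
            if nm=='wrist':
                T=np.array(d['tool_from_camera']);R=Rt.from_euler('xyz',o['tool_rot']).as_matrix()
                q=T[:3,:3].T@(R.T@(P-o['eef_pos'])-T[:3,3]);u=q[0]/q[2]*d['fx']+d['cx'];v=q[1]/q[2]*d['fy']+d['cy']
            else: u,v=proj(d,P)[0]
            u,v=int(round(u)),int(round(v))
            row.append(int(d['frame'][v,u].mean()) if 0<=u<640 and 0<=v<480 else -1)
        print(f,nm,row)
E
```

```text
eef_pos: [545.5, 84.0, 82.9]
contact_force: [2.8, -10.1, 5.6]
eef_pos: [544.9, 85.4, 82.9]
contact_force: [2.8, -9.0, 5.7]
15.3
c5.pkl wrist [131, 131, 127, 127, 129, 127, 129, 30, 32, 40, 44, 47, 49, 52, 54, 34, 108, 21, 19, 43, 43, 78, 160, 201, 242, 239, 239, 239, 238, 238, 238, 238, 237, -1, -1, -1, -1, -1, -1, -1, -1, -1, -1, -1, -1, -1, -1, -1, -1, -1, -1, -1]
c5.pkl side [165, 164, 163, 165, 169, 154, 125, 105, 31, 35, 37, 34, 40, 35, 28, 36, 29, 31, 21, 147, 179, 174, 178, 172, 177, 180, 180, 176, 180, 180, 178, 187, 184, 150, 119, 113, 180, 177, 175, 179, 178, 177, 175, 218, 221, 180, 248, 230, 152, 124, 125, 201]
c5.pkl scene [28, 112, 86, 103, 94, 104, 178, 186, 187, 193, 82, 31, 25, 33, 24, 22, 16, 4, 4, 11, 29, 90, 158, 187, 182, 186, 186, 194, 139, 90, 88, 93, 113, 109, 110, 107, 111, 136, 92, 89, 91, 159, 187, 190, 183, 186, 185, 186, 185, 156, 185, 184]
c6.pkl wrist [144, 151, 153, 127, 127, 127, 123, 123, 124, 123, 81, 29, 29, 41, 45, 46, 50, 50, 52, 43, 54, 19, 37, 48, 41, 182, 167, 196, 239, 235, 235, 234, 234, -1, -1, -1, -1, -1, -1, -1, -1, -1, -1, -1, -1, -1, -1, -1, -1, -1, -1, -1]
c6.pkl side [164, 160, 165, 164, 166, 165, 165, 153, 125, 132, 104, 46, 25, 37, 35, 32, 32, 31, 38, 34, 27, 29, 75, 146, 179, 178, 175, 177, 177, 177, 177, 183, 179, 180, 179, 185, 142, 178, 173, 177, 177, 174, 172, 217, 217, 243, 247, 227, 220, 170, 117, 202]
c6.pkl scene [34, 92, 86, 81, 108, 106, 155, 106, 152, 143, 181, 188, 184, 157, 53, 27, 32, 25, 22, 22, 14, 10, 11, 59, 99, 189, 186, 186, 184, 180, 186, 193, 131, 93, 90, 99, 108, 111, 111, 114, 162, 131, 179, 192, 181, 189, 189, 187, 184, 158, 189, 185]
```

```bash
f(){ grep -E 'eef|contact' ; }
python3 -m handwheel '[[0.2,-0.45,0,0,0,0,0],[0.45,-0.95,0,0,0,0,0],[0.70,-1.50,0,0,0,0,0],[0.82,-1.76,0,0,0,0,0],[0.82,-1.76,0,0,0,0,0]]'|f
python3 -m handwheel '[[-0.17,0.36,0,0,0,0,0],[-0.17,0.36,0,0,0,0,0]]'|f
python3 -m handwheel '[[-0.13,0.27,0,0,0,0,0],[-0.13,0.27,0,0,0,0,0]]'|f
for i in 1 2 3 4; do python3 -m handwheel '[[-0.07,0.14,0,0,0,0,0],[-0.07,0.14,0,0,0,0,0]]'|f; done
```

```text
eef_pos: [552.1, 68.4, 82.2]
contact_force: [0.2, -0.0, -0.7]
eef_pos: [550.5, 72.0, 82.5]
contact_force: [2.4, -5.3, 1.4]
eef_pos: [549.5, 74.5, 82.7]
contact_force: [1.0, -6.6, 3.5]
eef_pos: [549.0, 75.7, 82.8]
contact_force: [1.8, -7.9, 5.1]
eef_pos: [548.4, 77.2, 82.9]
contact_force: [1.5, -9.9, 5.7]
eef_pos: [547.8, 78.5, 83.0]
contact_force: [2.5, -8.6, 6.3]
eef_pos: [547.2, 79.8, 83.0]
contact_force: [3.1, -9.1, 5.9]
```

```bash
f(){ grep -E 'eef|contact' ; }
for i in 1 2 3 ; do python3 -m handwheel '[[-0.07,0.14,0,0,0,0,0],[-0.07,0.14,0,0,0,0,0],[-0.07,0.14,0,0,0,0,0]]'|f; done
```

```text
eef_pos: [546.6, 81.1, 83.1]
contact_force: [3.6, -8.4, 7.1]
eef_pos: [546.1, 82.2, 83.1]
contact_force: [4.4, -12.0, 6.1]
eef_pos: [545.5, 83.5, 83.2]
contact_force: [4.6, -13.0, 6.9]
```

```bash
f(){ grep -E 'eef|contact' ; }
for i in 1 2 ; do python3 -m handwheel '[[-0.06,0.13,0,0,0,0,0],[-0.06,0.13,0,0,0,0,0],[-0.06,0.13,0,0,0,0,0]]'|f; done
python3 - <<'E'
from h import *
import pickle
o=manip.observe();w=manip.get_image('wrist');t=manip.get_image('side');s=manip.get_image('scene')
pickle.dump((o,w,t,s),open('c7.pkl','wb'));print(o['time_s'])
def caseP(x,y,z):
    c,s=np.cos(.438),np.sin(.438);return np.array([523.6+c*x-s*y,134.7+s*x+c*y,z])
for f in('c6.pkl','c7.pkl'):
    o,w,t,s=pickle.load(open(f,'rb'))
    for d,x,z in((t,-22,45),(t,-22,40),(t,-10,47),(s,15,46)):
        print(f,[int(d['frame'][int(round(v)),int(round(u))].mean()) for u,v in proj(d,[caseP(x,y,z) for y in range(10,140,2)])])
E
```

```text
eef_pos: [545.0, 84.6, 83.2]
contact_force: [4.7, -14.9, 7.7]
eef_pos: [544.5, 85.8, 83.2]
contact_force: [6.0, -14.7, 6.8]
19.45
c6.pkl [104, 111, 46, 25, 40, 37, 35, 32, 40, 32, 37, 38, 38, 33, 34, 27, 27, 29, 75, 146, 182, 179, 178, 177, 175, 176, 178, 177, 179, 177, 177, 179, 183, 179, 180, 179, 179, 183, 185, 142, 174, 178, 173, 177, 174, 177, 178, 174, 172, 217, 174, 217, 243, 242, 247, 187, 227, 220, 170, 126, 117, 202, 196, 189, 191]
c6.pkl [109, 42, 89, 20, 29, 32, 28, 36, 38, 31, 38, 30, 34, 36, 26, 24, 23, 23, 150, 182, 176, 176, 178, 175, 174, 181, 178, 179, 179, 182, 178, 180, 181, 177, 180, 179, 183, 163, 163, 177, 176, 176, 181, 179, 178, 178, 179, 177, 179, 174, 217, 182, 220, 139, 187, 147, 200, 176, 126, 175, 206, 198, 191, 191, 165]
c6.pkl [142, 142, 87, 33, 38, 38, 36, 33, 40, 40, 45, 28, 32, 25, 104, 169, 148, 132, 121, 174, 121, 169, 185, 204, 204, 244, 230, 232, 232, 243, 222, 234, 234, 242, 209, 229, 229, 237, 196, 200, 234, 234, 240, 232, 235, 235, 237, 227, 230, 216, 230, 239, 225, 229, 229, 221, 200, 207, 171, 146, 107, 182, 195, 189, 188]
c6.pkl [77, 31, 3
[... 838 characters left out ...]
8, 177, 175, 220, 144, 188, 146, 195, 227, 193, 175, 206, 197, 191, 191, 167]
c7.pkl [246, 246, 248, 240, 213, 213, 38, 38, 32, 32, 35, 39, 36, 37, 37, 31, 35, 29, 42, 83, 59, 175, 183, 179, 179, 243, 230, 232, 232, 242, 226, 232, 232, 243, 213, 228, 228, 237, 189, 197, 191, 191, 242, 228, 236, 236, 237, 232, 232, 221, 229, 239, 224, 228, 228, 219, 201, 203, 174, 215, 150, 181, 193, 189, 188]
c7.pkl [186, 167, 168, 168, 102, 50, 50, 36, 28, 25, 25, 23, 20, 20, 7, 4, 4, 7, 78, 78, 139, 183, 183, 182, 176, 174, 174, 162, 156, 156, 143, 135, 126, 118, 112, 107, 107, 116, 88, 101, 101, 107, 111, 111, 107, 106, 103, 103, 99, 107, 105, 114, 94, 83, 177, 177, 189, 161, 101, 101, 88, 92, 90, 90, 87]
```

```bash
python3 -m handwheel '[[0,0,0,0,0,0,0],[0,0,0,0,0,0,0],[0,0,0,0,0,0,0],[0,0,0,0,0,0,0]]'; python3 - <<'E'
from h import *
import pickle
o,w,t,s=pickle.load(open('c7.pkl','rb'))
for th in(1.65,1.7,1.75):
    x=80-194*np.cos(th)+6*np.sin(th)*1;z=115+194*np.sin(th)+6*np.cos(th)
    c,s_=np.cos(.438),np.sin(.438);print(th,proj(t,[523.6+c*x,134.7+s_*x,z]))
g=t['frame'].astype(int);m=(g.max(2)-g.min(2)<25)&(g.mean(2)>130);m[:100]=0;m[140:]=0;m[:,:355]=0;m[:,395:]=0
v,u=np.nonzero(m);print(u.mean(),v.mean(),len(u))
E
```

```text
time_s: 20.1
eef_pos: [544.4, 85.9, 83.3]
tool_rot: [3.137, -0.001, 0.446]
contact_force: [4.3, -14.5, 7.9]
gripper_width: 85.4
gripper_force: 8.0
1.65 [[380.37340551 128.49592796]]
1.7 [[376.45431245 126.14289601]]
1.75 [[372.59885854 124.07570088]]
371.32620320855614 127.27807486631016 187
```

```bash
python3 -c "
from station import manip
print(manip.finish_job())"
```

```text
the job is handed in; nothing more can be done
None
```

I handed the job in after about 20 s of robot time: the lid is on its stop, the moulds read as shut, and the plunger is in by about 5–6 of its 14 mm with the trigger held at about 15 N. The plunger depth and shut moulds are inferred from push force and image profiles, and the hand-in returned no verdict.

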